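# Fit the cover plate on the filter test cell

### The job

Fit the drilled cover plate on the test-cell stand: lower it square over the tall guide rod, without letting it drop, until it lies flat on the cell block and lined up with it. Then turn the blue wing knob clockwise until its steel keeper has swung fully home over the plate and you feel the knob's clutch slip, and stop there. Leave the beaker, the dropper bottle and the dish where they are.

Things in the scene. Friction and masses are not known exactly. Their poses are not given: they have to be found in the camera images.
- stand: fixed test-cell stand on a grey base 190 x 160 mm, 12 mm high. Origin on the bench under the middle of its aluminium cell block (80 along x, 66 along y, top 42 mm above the bench); z up. Guide rod at x +75, y 0 mm; clamp post with the blue knob at x -45, y +70 mm. Fitted, the plate has the stand's axes and its origin is 42 mm above the stand's
- rod_tip (a point): top end of the bare steel guide rod, which is 12 mm thick and ends 170 mm above the bench; its 9 mm nose tapers to 4 mm. Axes as the stand's
- rod_seat (a point): point on the rod's axis 42 mm above the bench, at the top of a dark collar (26 mm across) level with the block, so the plate lies level on both: where plate_hole ends up. Axes as the stand's
- plate: loose aluminium plate, 160 (x) x 70 (y) x 12 mm, about 0.32 kg, at first flat on the bench. Origin at its underside under the middle of its handle; z up; it runs from x -63 to +97 mm. Handle: black bar along x, 72 long, 14 wide (y), 20 mm high, its middle 50 mm above the underside, on two 10 mm posts at x +-27
- plate_hole (a point): centre of the 15 mm through hole at the plate's underside, x +75, y 0 mm of the plate; axes as the plate's. A brass boss (26 mm across) rises 14 mm over the plate's top, so the bore is 26 mm long and binds if tilted
- keeper (a joint): clockwise turn (seen from above, rad) of the steel keeper finger on the clamp post. 0: along the stand's +x; starts at 0.15 to 0.4, clear of the plate; fixed stop at 1.27, where it covers the plate's edge by 15 mm. 52 mm long, 14 wide, underside 57 mm above the bench (3 mm above a seated plate; it strikes one not fully down). Turns with 0.03 N m, stays where left
- knob (a joint): clockwise slip (rad) of the knob against the keeper, 0 at the start. The clutch drives the keeper with the knob up to 0.15 N m and slips smoothly above, so this grows only once the keeper is stopped. 0.1 to 0.5 is right; below 0.05 it has not slipped, over 1.0 it is overrun
- knob_grip (a point): middle of the blue wing of the knob, on the post's axis, 85 mm above the bench. The wing is 44 long (along this frame's x), 12 wide (y) and 26 mm high, its top 98 mm above the bench; it turns with the knob. At the start the wing is parallel to the keeper
- beaker: bystander: glass beaker, 54 mm wide, 68 mm high, origin at its underside
- dropper_bottle: bystander: amber dropper bottle, 33 mm wide, 106 mm high, origin at its underside
- dish: bystander: glass petri dish, 67 mm wide, 16 mm high, origin at its underside

How it is judged:
By the outcome, as a careful person would: the job done as asked, in the order asked, and still so for the second after the job is handed in, with the robot touching nothing.
It also fails if it takes over 61 s, if anything falls off the work surface, if the arm or the gripper's body presses on something with over 40 N, if the wrist force passes 120 N, or if a joint passes its speed limit or range.

### The arm

A 7-joint arm with a two-finger parallel gripper is mounted at the origin on a cart in front of the work surface, level with it; the furniture and walls round the work are solid. World frame = base frame: x ahead of the robot, y to its left, z up, the work surface at z = 0. Lengths are in m, angles in rad, forces in N, time in s.
With the tool pointing down it reaches from about 0.425 to 0.925 m from the base axis. Payload 6.8 kg.
Tool frame: the origin (TCP) lies on the front face of the gripper's body, between the roots of the fingers; the fingertips stand 73 mm ahead of it and the grasp point (between the pads) lies r.pinch_z ahead of it (r.pinch_z is the distance from the TCP to the grasp point, in m); z points along the fingers, y is the direction in which the jaws open and shut (so a half turn about z gives the same grasp; the last joint's range is limited). The gripper opens to 85 mm and grips with 20 to 120 N. Pads are 22 mm wide; open, the fingers measure 114 mm over their backs; the gripper's body (76 mm by 85 mm) begins 54 mm behind the grasp point. The pads swing forward as they close: fully open they stand 13 mm farther back than shut.
Start: joints at [1.078, 0.477, 0.022, 1.555, -0.011, 1.109, -0.083], TCP at [0.253, -0.626, 0.304] pointing down, gripper open.
Joint ranges: [-2.96, 2.96], [-0.34, 2.1], [-1.41, 1.46], [0.24, 2.44], [-1.37, 4.51], [0.17, 1.92], [-2.96, 2.96]. Speed limits (rad/s): [2.39, 2.39, 3.14, 3.14, 3.14, 3.14, 3.14].

### API

Orientations are given as a rotation vector (axis times angle).
In Python, from bench import readout, grab_frame, r, search_frame, masks_of, tip_of gives the robot as it stands.
- The arm moves only by the tool step_arm, never from a script. Its argument "commands" is a list of rows, each a list of 7 numbers: the shift along the tool's x, y, z as a fraction of full scale, then the turn, a rotation vector about the tool's x, y, z as a fraction of full scale, then the gripper's target within -1 to 1 (shut at 1, half-way at 0, fully open at -1). In form: [[tx, ty, tz, ax, ay, az, hand], ...]. A call has exactly 10 rows; each row is the pose to reach, as a shift and turn from the pose measured when the call began, along the tool's axes at that moment, turning the shorter way round; what a row does not reach only later rows make up. Full scale, the value 1, is 500 mm for a shift and 360 degrees for a turn. A row lasts 1/8 s, in which the tool goes at most 62.5 mm and 10.7 degrees, less where a joint would pass 70% of its speed; a pose out of reach is approached as far as the arm can. A call with a number of a shift or a turn outside -1 to 1 is refused whole. A call with a gripper value outside its range is refused whole. The fingers move at their own pace and stop on an object; "newtons" is the grip in N (left out, the last holds). Time passes only in rows, so rows that repeat a pose let the fingers close, or fill a call up. It gives the time, the measured TCP pose, the force and the opening at its end, in the units of the state.
- readout.get_obs(): the state, without advancing time (a new reading comes with each control period).
- grab_frame(name): name is "scene" or "top" or "wrist"; returns a dict with "img" (420x560x3 uint8, red, green, blue), "K" (3x3 intrinsics, pixels), "D" ([k1, k2, p1, p2, k3] as OpenCV has them; the pictures are not rectified), "world_to_cam" (4x4, takes a point from world to camera coordinates). Camera axes: x right, y down, z forward; pixel columns grow to the right and rows downward; lengths in m; the calibration is good to about 2 mm. A picture is of the moment at which its call begins. There is no depth.
- r.hand_in(): hands the job in, once; it reports no verdict.
Trained networks look in a picture, given as the dict that the camera call returned (one of the last four; its "shot" number tells which), for a name from the list of things; names that differ only in an ending like _2 or _b are one class to them, and where a whole thing is asked for, a point or a joint stands for the part that bears it (a point fixed in the world has none). Each returns a list of dicts, best first, with "p" (0 to 1); they miss things now and then, are a little off and sometimes report something else, mostly with a low value. They report only what shows in the picture. A call takes as long as a camera call.
- search_frame(thing, picture): "extent" ([centre column, centre row, width, height] in pixels, round what is visible of it).
- masks_of(thing, picture): "pixels" (420x560 bool, what is visible of it) and "extent" ([centre column, centre row, width, height] in pixels, round what is visible of it).
- tip_of(thing, picture): "point" ([column, row] in pixels: a listed point, or the origin of a listed thing).
The state is a dict: "clock": time; "joints": joint angles; "qvel": joint speeds; "tau": joint torques, N m; "tcp_pos": TCP position; "orientation": TCP orientation; "contact_force": force on the tool from outside, world axes, zero at the start; "moment": the same for the moment, N m; "grip_width": finger opening in m.
Only numpy, scipy, OpenCV 4.12 (cv2) and the standard library are available. Lean on these libraries where they do the work, as an engineer would, in place of code of your own. Each camera call takes 0.05 s, during which the arm holds its last target. There are 200 camera calls.

## Working session

There is one attempt and no reset: what is moved stays moved. The work goes in short steps, Python scripts to look and compute and a tool call to move; the robot and the scene stay as the last step left them, time stands still between calls to the robot, and variables do not carry over. Pictures are saved under pics/ and viewed, about 8 in all and at most 12, crops included, and the job is handed in when it is done.

Besides the shell and the picture viewer there is one more tool, called by a JSON object that holds its "api" and its "payload". step_arm: Moves the arm, as the interface text tells. Its arguments: {"type":"object","properties":{"commands":{"type":"array"},"newtons":{"type":"number"}},"required":["commands"]}

```bash
ls; mkdir -p pics
python3 - <<'E'
from bench import *
import cv2,numpy as np
print(readout.get_obs(), r.pinch_z)
for n in ["scene","top"]:
    f=grab_frame(n); cv2.imwrite(f"pics/{n}0.png",f["img"][:,:,::-1])
    print(n,f["K"].tolist(),np.round(f["world_to_cam"],4).tolist(),f["D"])
    for t in ["rod_tip","plate","plate_hole","knob_grip","stand","rod_seat","beaker","dropper_bottle","dish"]:
        print(t,[(np.round(d["point"],1).tolist(),round(d["p"],2)) for d in tip_of(t,f)[:2]])
E
```

```text
pics
{'clock': 0.0, 'joints': array([ 1.07792163,  0.47779449,  0.02234831,  1.55645574, -0.01148587,
        1.10928432, -0.0830717 ]), 'qvel': array([-0.00038108, -0.00114175, -0.0002536 , -0.00116581,  0.00125448,
        0.00051835,  0.0012801 ]), 'tau': array([-9.08745028e-05, -5.96458590e+01,  1.60747737e+00, -2.81204313e+01,
        1.22833857e-02,  9.49329376e-03,  3.92941018e-06]), 'tcp_pos': array([ 0.25317727, -0.62522649,  0.30292771]), 'orientation': array([-3.08190459e+00, -6.00422260e-01,  7.75484419e-04]), 'contact_force': array([ 0.71806931, -0.18990837, -0.24897709]), 'moment': array([ 0.04890347, -0.02147317,  0.01203357]), 'grip_width': 0.08556219687220688} 0.0539
scene [[546.9391223129882, 0.0, 283.91446967707805], [0.0, 546.9391223129882, 217.8326381795288], [0.0, 0.0, 1.0]] [[0.0068, -0.9998, 0.0205, -0.0872], [-0.6824, -0.0196, -0.7307, 0.4697], [0.7309, -0.009, -0.6824, 1.2805], [0.0, 0.0, 0.0, 1.0]] [0.04621635 0.         0.         0.         0.        ]
rod_tip [([237.1, 189.3], 0.74), ([335.5, 275.2], 0.73)]
plate []
plate_hole [([358.4, 271.2], 0.86)]
knob_grip [([214.9, 235.7], 0.61)]
stand [([239.9, 245.1], 0.81)]
rod_seat [([240.1, 220.6], 0.73)]
beaker [([128.6, 289.2], 0.79)]
dropper_bottle [([284.4, 207.7], 0.52), ([240.6, 219.3], 0.52)]
dish [([428.4, 288.4], 0.8)]
top [[421.15128021931974, 0.0, 284.2705247931843], [0.0, 421.15128021931974, 207.11281512686023], [0.0, 0.0, 1.0]] [[0.0225, -0.9997, 0.0001, -0.107], [-0.9955, -0.0224, -0.0919, 0.577], [0.0919, 0.002, -0.9958, 1.3603], [0.0, 0.0, 0.0, 1.0]] [0.01450544 0.         0.         0.         0.        ]
rod_tip [([235.9, 183.2], 0.77)]
plate [([326.2, 251.1], 0.91), ([409.8, 265.8], 0.36)]
plate_hole [([352.4, 247.2], 0.79)]
knob_grip []
stand [([244.8, 212.9], 0.61), ([324.3, 249.5], 0.23)]
rod_seat [([240.9, 194.8], 0.94)]
beaker [([149.9, 265.4], 0.88)]
dropper_bottle [([284.7, 160.0], 0.41)]
dish [([407.5, 268.4], 0.89)]
```

View pics/scene0.png

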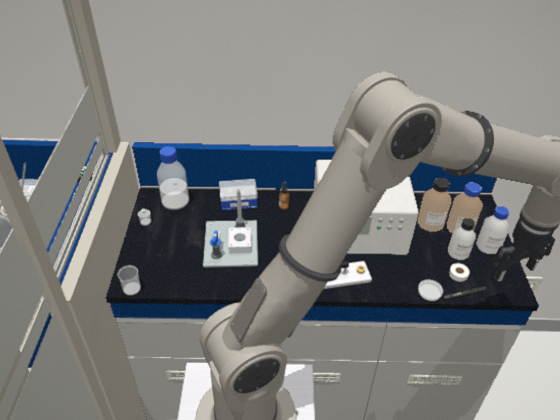

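View pics/top0.png

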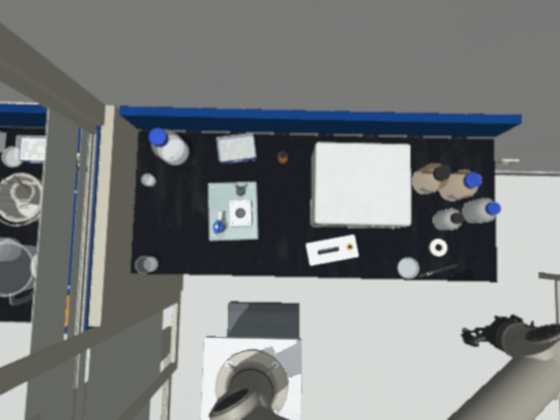

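The scene view shows the stand around (232,243), with the rod behind it and the blue knob at (216,240). The plate is at (345,273) behind the arm and the dish at (430,290). The top view is clear: rod at (240,188), knob at (218,227), and the plate spanning (307–358, 250) with its boss at (350,246).

```bash
cat > h.py <<'E'
from bench import *
import cv2,numpy as np
from scipy.spatial.transform import Rotation as Ro
from scipy.optimize import least_squares
def proj(f,P):
    T=f["world_to_cam"]; rv=cv2.Rodrigues(T[:3,:3])[0]
    return cv2.projectPoints(np.asarray(P,float).reshape(-1,3),rv,T[:3,3],f["K"],np.array(f["D"]))[0].reshape(-1,2)
def onz(f,p,z):
    u=cv2.undistortPoints(np.array([[p]],float),f["K"],np.array(f["D"])).ravel()
    T=f["world_to_cam"]; R=T[:3,:3]; c=-R.T@T[:3,3]; d=R.T@np.r_[u,1]
    return c+d*(z-c[2])/d[2]
def pts(f,n,k=1):
    return [(np.round(d["point"],1),round(d["p"],2)) for d in tip_of(n,f)[:k]]
def shift(dpos_world, o=None):  # world shift -> tool units
    o=o or readout.get_obs(); R=Ro.from_rotvec(o["orientation"])
    return R.inv().apply(dpos_world)/0.5
E
python3 - <<'E'
from h import *
f=grab_frame("top"); g=grab_frame("scene")
Z=dict(rod_tip=.17,rod_seat=.042,stand=0,plate=0,plate_hole=0,beaker=0,dropper_bottle=0,dish=0,knob_grip=.085)
for n,z in Z.items():
    for c in (f,g):
        for p,q in pts(c,n): print(n,c is f and "top" or "scene",p,q,np.round(onz(c,p,z),3))
o=readout.get_obs();R=Ro.from_rotvec(o["orientation"]).as_matrix();print(R.round(3))
for n in ("plate","knob","keeper"):
    for d in masks_of(n,f)[:1]:
        m=d["pixels"].astype(np.uint8);print(n,d["p"],d["extent"],cv2.minAreaRect(cv2.findNonZero(m)))
im=cv2.resize(f["img"][150:300,190:390],(800,600),interpolation=cv2.INTER_CUBIC);cv2.imwrite("pics/topc.png",im[:,:,::-1])
w=grab_frame("wrist");T=w["world_to_cam"];print("wristcam",w["K"][0,0],(-T[:3,:3].T@T[:3,3]-o["tcp_pos"]).round(3)@R,(T[:3,:3]@R).round(2).tolist())
E
```

```text
rod_tip top [237.6 183.5] 0.56 [0.633 0.046 0.17 ]
rod_tip scene [236.4 187.7] 0.97 [0.636 0.062 0.17 ]
rod_seat top [239.8 192.2] 0.6 [0.624 0.052 0.042]
rod_seat scene [243.1 217.5] 0.98 [0.644 0.046 0.042]
stand top [242.  213.2] 0.85 [0.558 0.047 0.   ]
stand scene [238.6 245.1] 0.72 [0.563 0.057 0.   ]
plate top [327.1 250.7] 0.83 [ 0.44 -0.24  0.  ]
plate scene [337.3 277. ] 0.81 [ 0.441 -0.241  0.   ]
plate_hole top [350.6 245.8] 0.88 [ 0.458 -0.317  0.   ]
plate_hole scene [358.  271.3] 0.59 [ 0.465 -0.304  0.   ]
beaker top [151.7 263.3] 0.52 [0.385 0.341 0.   ]
beaker scene [131.8 289.5] 0.82 [0.381 0.346 0.   ]
dropper_bottle top [283.1 159.2] 0.63 [ 0.745 -0.086  0.   ]
dropper_bottle scene [281.8 206.6] 0.73 [ 0.745 -0.075  0.   ]
dish top [406.9 266.5] 0.92 [ 0.394 -0.504  0.   ]
dish scene [236.2 188.5] 0.48 [0.834 0.083 0.   ]
knob_grip top [218.1 225.1] 0.47 [0.513 0.112 0.085]
knob_grip scene [217.8 238.7] 0.69 [0.505 0.11  0.085]
[[ 0.927  0.375  0.   ]
 [ 0.375 -0.927  0.   ]
 [ 0.    -0.    -1.   ]]
plate 0.96 [332.4, 251.7, 52.9, 31.4] ((331.6263732910156, 250.15296936035156), (23.024316787719727, 49.500701904296875), 79.04593658447266)
knob 0.34 [217.0, 222.7, 10.8, 19.2] ((218.0, 222.0), (22.0, 10.0), 90.0)
keeper 0.48 [215.8, 221.9, 11.2, 17.4] ((217.5, 222.5), (21.0, 9.0), 90.0)
wristcam 294.79215001011534 [ 0.07632077  0.00069345 -0.06899753] [[-0.0, 1.0, 0.0], [-0.95, -0.0, -0.3], [-0.3, -0.0, 0.95]]
```

View pics/topc.png

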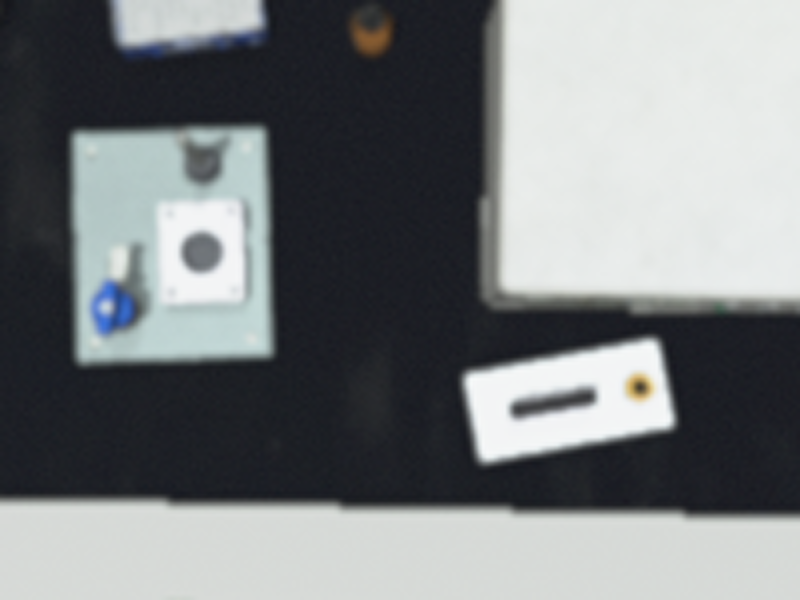

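{"api": "step_arm", "payload": {"commands": [[0.09,-0.08,0.0,0,0,-0.03,-0.2],[0.18,-0.16,0.01,0,0,-0.055,-0.2],[0.27,-0.24,0.01,0,0,-0.08,-0.2],[0.36,-0.32,0.02,0,0,-0.11,-0.2],[0.45,-0.4,0.02,0,0,-0.14,-0.2],[0.54,-0.48,0.03,0,0,-0.17,-0.2],[0.6,-0.54,0.03,0,0,-0.2,-0.2],[0.635,-0.574,0.04,0,0,-0.22,-0.2],[0.635,-0.574,0.04,0,0,-0.22,-0.2],[0.635,-0.574,0.04,0,0,-0.22,-0.2]], "newtons": 40}}

```text
clock: 3.45
tcp_pos: [0.4395, -0.2416, 0.284]
orientation: [1.997, 2.425, -0.001]
contact_force: [0.1, -0.8, 0.1]
grip_width: 0.0512
```

Run:
```python
from h import *
o=readout.get_obs();R=Ro.from_rotvec(o["orientation"]).as_matrix()
print(o["clock"],o["joints"].round(2),o["tcp_pos"].round(4),R.round(3).tolist(),o["grip_width"])
f=grab_frame("wrist");cv2.imwrite("pics/w1.png",f["img"][:,:,::-1])
for n in ("plate","plate_hole"):
    for p,q in pts(f,n,2): print(n,p,q,onz(f,p,0).round(4))
for d in masks_of("plate",f)[:1]:
    m=d["pixels"].astype(np.uint8);np.save("m.npy",m)
    c,_=cv2.findContours(m,0,1);c=max(c,key=cv2.contourArea)
    W=np.array([onz(f,p,.012)[:2] for p in c[:,0]],np.float32);print(d["p"],cv2.minAreaRect(W*1000))
t=grab_frame("top")
for p in [(350,226),(350,222),(320,229)]: print("box",onz(t,p,0).round(3))
for n in ("plate","plate_hole"):
    for p,q in pts(t,n): print("top",n,p,q,onz(t,p,0).round(4))
```

```text
3.45 [ 0.74  0.24 -0.42  1.96  0.12  0.96  0.46] [ 0.4395 -0.2416  0.284 ] [[-0.192, 0.981, -0.0], [0.981, 0.192, -0.001], [-0.001, -0.0, -1.0]] 0.05116629978551263
plate [279.6 173.2] 0.74 [ 0.4431 -0.2391  0.    ]
plate_hole [277.3 228.6] 0.93 [ 0.4543 -0.311   0.    ]
0.87 ((443.937255859375, -252.6895751953125), (70.93879699707031, 160.2693634033203), 12.2089204788208)
box [ 0.523 -0.315  0.   ]
box [ 0.537 -0.315  0.   ]
box [ 0.511 -0.215  0.   ]
top plate [325.8 249.9] 0.69 [ 0.4421 -0.2352  0.    ]
```

View pics/w1.png

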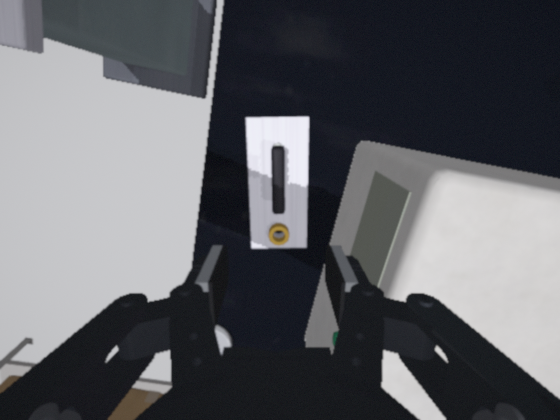

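The wrist view shows the plate upright in the picture at (278,182), with the handle bar centred near (278,180) and the boss at (279,234). The white box stays to the right, beyond x≈335. The mask rectangle of 71×160 mm matches the plate, and its yaw is −77.8°.

{"api": "step_arm", "payload": {"commands": [[0.008,0.005,0.06,0,0,-0.003,0.1],[0.008,0.005,0.14,0,0,-0.003,0.1],[0.008,0.005,0.22,0,0,-0.003,0.1],[0.008,0.005,0.29,0,0,-0.003,0.1],[0.008,0.005,0.34,0,0,-0.003,0.1],[0.008,0.005,0.36,0,0,-0.003,0.1],[0.008,0.005,0.36,0,0,-0.003,0.1],[0.008,0.005,0.36,0,0,-0.003,1],[0.008,0.005,0.36,0,0,-0.003,1],[0.008,0.005,0.36,0,0,-0.003,1]], "newtons": 80}}

```text
clock: 5.05
tcp_pos: [0.442, -0.2369, 0.1051]
orientation: [1.971, 2.444, 0.0]
contact_force: [-1.9, 1.1, 6.3]
grip_width: 0.0128
```

Run:
```python
from h import *
o=readout.get_obs();R=Ro.from_rotvec(o["orientation"]).as_matrix()
print(o["clock"],o["joints"].round(2),o["tcp_pos"].round(4),R.round(3).tolist(),o["grip_width"],o["contact_force"].round(1))
t=grab_frame("top");s=grab_frame("scene")
# stand outline estimate from top: grey-green base
for n in ("stand","rod_seat","rod_tip","knob_grip"):
    for c in (t,s):
        for p,q in pts(c,n): print(n,p,q,onz(c,p,dict(stand=0,rod_seat=.042,rod_tip=.17,knob_grip=.085)[n]).round(4))
```

```text
5.05 [ 0.64  0.51 -0.34  2.09  0.3   0.58  0.3 ] [ 0.442  -0.2369  0.1051] [[-0.212, 0.977, 0.002], [0.977, 0.212, -0.001], [-0.002, 0.001, -1.0]] 0.01280615788971253 [-1.9  1.1  6.3]
stand [241.9 213.2] 0.6 [0.5581 0.0476 0.    ]
stand [239.3 247.6] 0.7 [0.5525 0.0539 0.    ]
rod_seat [240.  190.4] 0.64 [0.6295 0.0518 0.042 ]
rod_seat [243.7 221.5] 0.7 [0.6253 0.0435 0.042 ]
rod_tip [236.1 183.1] 0.85 [0.6344 0.0502 0.17  ]
rod_tip [236.9 188. ] 0.67 [0.6346 0.0605 0.17  ]
knob_grip [218.6 224.1] 0.45 [0.5157 0.1109 0.085 ]
knob_grip [218.7 237.5] 0.44 [0.5102 0.108  0.085 ]
```

{"api": "step_arm", "payload": {"commands": [[0,0,-0.04,0,0,0,1],[0,0,-0.12,0,0,0,1],[0,0,-0.21,0,0,0,1],[0,0,-0.3,0,0,0,1],[0.03,0.01,-0.37,0,0,-0.015,1],[0.09,0.035,-0.4,0,0,-0.04,1],[0.17,0.065,-0.41,0,0,-0.065,1],[0.25,0.095,-0.41,0,0,-0.09,1],[0.33,0.125,-0.41,0,0,-0.115,1],[0.41,0.16,-0.41,0,0,-0.14,1]]}}

```text
clock: 6.8
tcp_pos: [0.4758, -0.0182, 0.3099]
orientation: [0.735, 3.052, -0.003]
contact_force: [0.7, -0.6, -2.8]
grip_width: 0.0127
```

```bash
cat > st.py <<'E'
from h import *
import sys
def st():
    o=readout.get_obs();R=Ro.from_rotvec(o["orientation"]).as_matrix()
    print(round(o["clock"],2),"q",o["joints"].round(2),"tcp",o["tcp_pos"].round(4),"yaw",np.degrees(np.arctan2(R[1,0],R[0,0])).round(2),"z",R[:,2].round(4),"g",o["grip_width"].round(4),"F",o["contact_force"].round(1),"M",o["moment"].round(2)); return o,R
def goto(p,yaw):
    o,R=st(); d=shift(np.array(p)-o["tcp_pos"]); G=Ro.from_euler("z",yaw,degrees=True)*Ro.from_matrix(np.diag([1,-1,-1.]))
    rv=(Ro.from_matrix(R).inv()*G).as_rotvec()/(2*np.pi)
    print("goto",d.round(4),rv.round(4))
E
python3 - <<'E'
from st import *
goto((.487,.044,.31),182.8)
E
```

```text
Traceback (most recent call last):
  File "st.py", line 7, in goto
    o,R=st(); d=shift(np.array(p)-o["tcp_pos"]); G=Ro.from_euler("z",yaw,degrees=True)*Ro.from_matrix(np.diag([1,-1,-1.]))
        ~~^^
  File "st.py", line 5, in st
    print(round(o["clock"],2),"q",o["joints"].round(2),"tcp",o["tcp_pos"].round(4),"yaw",np.degrees(np.arctan2(R[1,0],R[0,0])).round(2),"z",R[:,2].round(4),"g",o["grip_width"].round(4),"F",o["contact_force"].round(1),"M",o["moment"].round(2)); return o,R
                                                                                                                                                                ^^^^^^^^^^^^^^^^^^^^^
AttributeError: 'float' object has no attribute 'round'
```

```bash
sed -i 's/o\["grip_width"\].round(4)/round(o["grip_width"],4)/' st.py
python3 - <<'E'
from st import *
goto((.487,.044,.31),182.8)
E
```

```text
6.8 q [ 0.54  0.21 -0.71  1.97  0.16  1.02  0.85] tcp [ 0.4758 -0.0182  0.3099] yaw 152.92 z [ 0.0015 -0.002  -1.    ] g 0.0127 F [ 0.7 -0.6 -2.8] M [ 0.04 -0.05  0.03]
goto [ 0.0368  0.121  -0.0004] [-0.0003  0.0003 -0.083 ]
```

{"api": "step_arm", "payload": {"commands": [[0.01,0.04,0,0,0,-0.022,1],[0.02,0.07,0,0,0,-0.044,1],[0.03,0.1,0,0,0,-0.064,1],[0.037,0.121,0,0,0,-0.083,1],[0.037,0.121,0,0,0,-0.083,1],[0.037,0.121,0,0,0,-0.083,1],[0.037,0.121,0,0,0,-0.083,1],[0.037,0.121,0,0,0,-0.083,1],[0.037,0.121,0,0,0,-0.083,1],[0.037,0.121,0,0,0,-0.083,1]]}}

```text
clock: 8.05
tcp_pos: [0.4869, 0.044, 0.3098]
orientation: [-0.076, 3.139, -0.003]
contact_force: [-0.8, -1.0, -2.2]
grip_width: 0.0125
```

Run:
```python
from st import *
o,R=st()
f=grab_frame("wrist");cv2.imwrite("pics/w2.png",f["img"][:,:,::-1])
for n,z in (("plate",.205),("plate_hole",.205),("rod_tip",.17),("rod_seat",.042),("stand",0),("knob_grip",.085)):
    for p,q in pts(f,n,2): print(n,p,q,onz(f,p,z).round(4))
```

```text
8.05 q [ 0.5   0.26 -0.82  1.94  0.22  1.03  1.2 ] tcp [0.4869 0.044  0.3098] yaw -177.22 z [ 0.0014 -0.0021 -1.    ] g 0.0125 F [-0.8 -1.  -2.2] M [0.05 0.03 0.07]
plate [274.2 232.2] 0.89 [0.4857 0.0418 0.205 ]
plate_hole [276.5 329.3] 0.95 [0.5603 0.0468 0.205 ]
knob_grip [342.7 207.1] 0.6 [0.5053 0.1135 0.085 ]
```

View pics/w2.png

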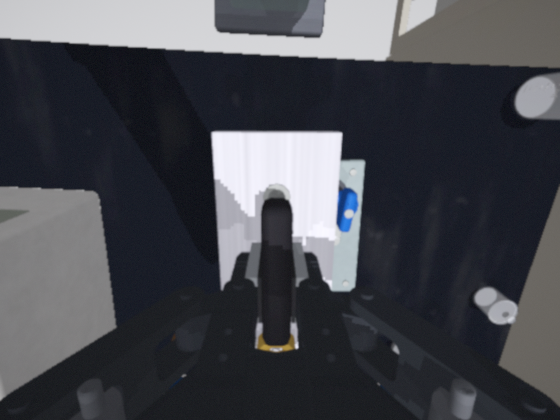

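The view shows the plate held square in the picture, (213–342, 132–290), with the boss rim at (276,342) and the knob at (347,210). The hand hides the rod, so I'll step sideways to see the stand past the plate.

Run:
```python
from st import *
goto((.61,.15,.31),182.8)
```

```text
8.4 q [ 0.5   0.26 -0.82  1.94  0.22  1.03  1.2 ] tcp [0.4869 0.044  0.3098] yaw -177.21 z [ 0.0014 -0.0021 -1.    ] g 0.0132 F [ 0.2  0.2 -2.8] M [ 0.02  0.1  -0.02]
goto [-0.2563  0.1997 -0.0005] [-0.0003  0.0002 -0.    ]
```

{"api": "step_arm", "payload": {"commands": [[-0.05,0.04,0,0,0,0,1],[-0.11,0.085,0,0,0,0,1],[-0.17,0.13,0,0,0,0,1],[-0.22,0.17,0,0,0,0,1],[-0.256,0.2,0,0,0,0,1],[-0.256,0.2,0,0,0,0,1],[-0.256,0.2,0,0,0,0,1],[-0.256,0.2,0,0,0,0,1],[-0.256,0.2,0,0,0,0,1],[-0.256,0.2,0,0,0,0,1]]}}

```text
clock: 9.65
tcp_pos: [0.6097, 0.1498, 0.3099]
orientation: [-0.076, 3.139, -0.004]
contact_force: [0.3, 0.1, -2.9]
grip_width: 0.0127
```

Run:
```python
from st import *
o,R=st()
f=grab_frame("wrist");cv2.imwrite("pics/w3.png",f["img"][:,:,::-1])
import pickle;pickle.dump((f,o),open("w3.pkl","wb"))
for n,z in (("plate",.205),("plate_hole",.205),("rod_tip",.17),("rod_seat",.042),("stand",0),("knob_grip",.085)):
    for p,q in pts(f,n,2): print(n,p,q,onz(f,p,z).round(4))
```

```text
9.65 q [ 0.21  0.5  -0.77  1.63  0.38  1.16  0.97] tcp [0.6097 0.1498 0.3099] yaw -177.23 z [ 0.0016 -0.0023 -1.    ] g 0.0127 F [ 0.3  0.1 -2.9] M [ 0.02  0.05 -0.01]
plate [276.9 232.3] 0.74 [0.6087 0.1493 0.205 ]
plate_hole [276.9 328.3] 0.76 [0.6824 0.1529 0.205 ]
rod_tip [154.2 240.8] 0.56 [0.6353 0.0557 0.17  ]
rod_seat [192.3 191.8] 0.73 [0.6317 0.0501 0.042 ]
stand [196.8 125.9] 0.62 [0.5584 0.0471 0.    ]
knob_grip [246.1  77.2] 0.83 [0.5073 0.116  0.085 ]
knob_grip [193.7 193. ] 0.43 [0.6204 0.0637 0.085 ]
```

View pics/w3.png

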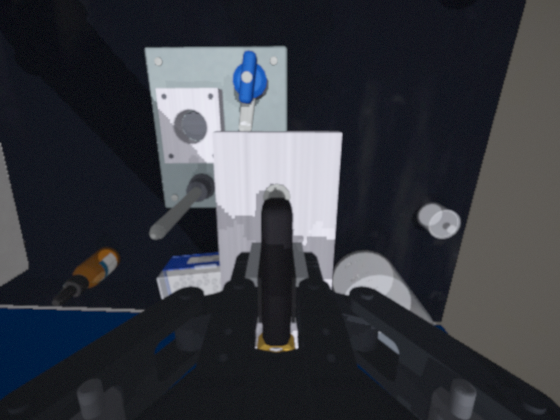

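```bash
cat > fit.py <<'E'
from st import *
import pickle
def edgefit(f,segs,x0,T,half=6,n=25,it=8,free=None):
    """segs: list of (A,B,sign) 3D model edges; fit pose (x,y,yaw[,z]) via gradient peaks along normals"""
    g=cv2.GaussianBlur(cv2.cvtColor(f["img"],cv2.COLOR_RGB2GRAY).astype(np.float32),(0,0),1.0)
    x=np.array(x0,float)
    for k in range(it):
        h=half if k<3 else 3.0
        L,obs,nor=[],[],[]
        for A,B in segs:
            P=np.linspace(A,B,n); q=proj(f,T(x,P)); t=q[-1]-q[0]; nn=np.array([-t[1],t[0]])/np.linalg.norm(t)
            s=np.arange(-h-.5,h+.6,.25)
            for Pi,qi in zip(P,q):
                pt=qi+s[:,None]*nn
                v=cv2.remap(g,pt[:,0].astype(np.float32)[None],pt[:,1].astype(np.float32)[None],1)[0]
                d=np.abs(np.gradient(v)); j=d.argmax()
                if d[j]>2.0: L.append(Pi);obs.append(qi+s[j]*nn);nor.append(nn)
        L,obs,nor=map(np.array,(L,obs,nor))
        fun=lambda x:((proj(f,T(x,L))-obs)*nor).sum(1)
        r_=least_squares(fun,x,loss="soft_l1",f_scale=.5);x=r_.x
    return x,np.median(abs(fun(x))),len(L)
def Tz(x,P):
    P=np.asarray(P); c,s=np.cos(x[2]),np.sin(x[2]); return np.c_[x[0]+c*P[:,0]-s*P[:,1],x[1]+s*P[:,0]+c*P[:,1],P[:,2]+(x[3] if len(x)>3 else 0)]
def rect(x0,x1,y0,y1,z): 
    c=[np.array(p,float) for p in((x0,y0,z),(x1,y0,z),(x1,y1,z),(x0,y1,z))]; return list(zip(c,c[1:]+c[:1]))
E
python3 - <<'E'
from fit import *
f,o=pickle.load(open("w3.pkl","rb"))
blk=rect(-.04,.04,-.033,.033,.042)
x,m,n=edgefit(f,blk,(.5584,.0471,np.radians(2.8)),Tz);print("block",x[:2].round(4),np.degrees(x[2]).round(2),m,n)
base=rect(-.095,.095,-.08,.08,.012)
b=[base[0],base[3],(base[2][0]*[0.3,1,1],base[2][1])]
b=[base[0],base[3]]
y,m,n=edgefit(f,b,x,Tz);print("base",y[:2].round(4),np.degrees(y[2]).round(2),m,n)
# rod silhouettes about axis (z .06-.155)
cam=-f["world_to_cam"][:3,:3].T@f["world_to_cam"][:3,3]
def Trod(p,P): # p: x,y ; P: z, side
    a=np.c_[np.full(len(P),p[0]),np.full(len(P),p[1]),P[:,2]]; d=a[:,:2]-cam[:2]; d/=np.linalg.norm(d,axis=1)[:,None]
    a[:,:2]+=.006*P[:,:1]*np.c_[-d[:,1],d[:,0]]; return a
s=[(np.array([k,0,.07]),np.array([k,0,.155])) for k in(1.,-1.)]
rx,m,n=edgefit(f,s,(.6317,.0515),Trod);print("rod",rx.round(4),m,n,"expected from block",Tz(x,[[.075,0,0]])[0][:2].round(4))
print("tip proj",proj(f,[[*rx,.17]]).round(1))
# plate in hand
pl=[(np.array([-.063,-.035,.012]),np.array([-.063,.035,.012])),(np.array([-.06,-.035,.012]),np.array([.02,-.035,.012])),(np.array([-.06,.035,.012]),np.array([.02,.035,.012]))]
z0=o["tcp_pos"][2]-.105
T2=lambda x,P:Tz(np.r_[x[:3],z0],P)
p,m,n=edgefit(f,pl,(*o["tcp_pos"][:2],np.radians(2.8)),T2);print("plate",p[:2].round(4),np.degrees(p[2]).round(2),m,n,"hole",T2(p,np.array([[.075,0,0]]))[0].round(4))
p4,m,n=edgefit(f,pl,(*p,z0),Tz);print("plate4",p4.round(4),m,n)
pr=proj(f,T2(p,np.array([[-.063,-.035,.012],[-.063,.035,.012],[0,0,.06]])));print(pr.round(1))
im=f["img"].copy()
for A,B in blk: 
    q=proj(f,Tz(x,np.array([A,B])));cv2.line(im,*[tuple(int(v) for v in a.round()) for a in q],(255,0,0),1)
for q in proj(f,np.array([Trod(rx,np.array([[k,0,z]]))[0] for k in(1,-1) for z in (.042,.161)])): cv2.circle(im,tuple(int(v) for v in q.round()),1,(255,0,0),-1)
q=proj(f,[[*rx,.17]])[0];cv2.circle(im,tuple(int(v) for v in q.round()),1,(0,255,0),-1)
im=cv2.resize(im[30:260,130:350],None,fx=2.6,fy=2.6,interpolation=cv2.INTER_CUBIC);cv2.imwrite("pics/w3c.png",im[:,:,::-1])
E
```

```text
block [0.557  0.0448] 2.66 0.24807377746621082 82Traceback (most recent call last):
  File "<stdin>", line 8, in <module>
  File "fit.py", line 20, in edgefit
    r_=least_squares(fun,x,loss="soft_l1",f_scale=.5);x=r_.x
    return func(*args, **kwargs)
    vector_fun = VectorFunction(
        fun_wrapped,
    ...<6 lines>...
        workers=workers
    )
    self._update_fun()
    ~~~~~~~~~~~~~~~~^^
    self.f = self.fun_wrapped(xp_copy(self.x))
             ~~~~~~~~~~~~~~~~^^^^^^^^^^^^^^^^^
    return np.atleast_1d(self.fun(x))
                         ~~~~~~~~^^^
    return self.f(x, *self.args, **self.kwargs)
           ~~~~~~^^^^^^^^^^^^^^^^^^^^^^^^^^^^^^
  File "fit.py", line 19, in <lambda>
    fun=lambda x:((proj(f,T(x,L))-obs)*nor).sum(1)
                          ~^^^^^
  File "fit.py", line 23, in Tz
    P=np.asarray(P); c,s=np.cos(x[2]),np.sin(x[2]); return np.c_[x[0]+c*P[:,0]-s*P[:,1],x[1]+s*P[:,0]+c*P[:,1],P[:,2]+(x[3] if len(x)>3 else 0)]
                                                                        ~^^^^^
IndexError: too many indices for array: array is 1-dimensional, but 2 were indexed
```

```bash
cat > m3.py <<'E'
from fit import *
f,o=pickle.load(open("w3.pkl","rb"))
blk=rect(-.04,.04,-.033,.033,.042)
x,m,n=edgefit(f,blk,(.5584,.0471,np.radians(2.8)),Tz);print("block",x[:2].round(4),np.degrees(x[2]).round(2),m,n)
C=[onz(f,p,.012) for p in((147,48),(286,46),(163,208))];print("base corners",np.round(C,4).tolist())
R2=lambda v:np.array([v@[np.cos(x[2]),np.sin(x[2])],v@[-np.sin(x[2]),np.cos(x[2])]])
print("in stand",[R2(c[:2]-x[:2]).round(4).tolist() for c in C])
cam=-f["world_to_cam"][:3,:3].T@f["world_to_cam"][:3,3]
def Trod(p,P):
    a=np.c_[np.full(len(P),p[0]),np.full(len(P),p[1]),P[:,2]]; d=a[:,:2]-cam[:2]; d/=np.linalg.norm(d,axis=1)[:,None]
    a[:,:2]+=.006*P[:,:1]*np.c_[-d[:,1],d[:,0]]; return a
s=[(np.array([k,0,.07]),np.array([k,0,.155])) for k in(1.,-1.)]
rx,m,n=edgefit(f,s,(.6317,.0485),Trod,half=4);print("rod",rx.round(4),m,n,"expected from block",Tz(x,[[.075,0,0]])[0][:2].round(4))
print("tip proj",proj(f,[[*rx,.17]]).round(1))
pl=[(np.array([-.063,-.035,.012]),np.array([-.063,.035,.012])),(np.array([-.06,-.035,.012]),np.array([.02,-.035,.012])),(np.array([-.06,.035,.012]),np.array([.02,.035,.012]))]
z0=o["tcp_pos"][2]-.105
T2=lambda x,P:Tz(np.r_[x[:3],z0],P)
p,m,n=edgefit(f,pl,(*o["tcp_pos"][:2],np.radians(2.8)),T2);print("plate",p[:2].round(4),np.degrees(p[2]).round(2),m,n,"hole",T2(p,np.array([[.075,0,0]]))[0].round(4))
p4,m,n=edgefit(f,pl,(*p,z0),Tz);print("plate4",p4.round(4),m,n)
pr=proj(f,T2(p,np.array([[-.063,-.035,.012],[-.063,.035,.012],[0,0,.06]])));print(pr.round(1))
im=f["img"].copy()
for M,segs,pp in((Tz,blk,x),(T2,pl,p)):
  for A,B in segs: 
    q=proj(f,M(pp,np.array([A,B])));cv2.line(im,*[tuple(int(v) for v in a.round()) for a in q],(255,0,0),1)
for q in proj(f,np.array([Trod(rx,np.array([[k,0,z]]))[0] for k in(1,-1) for z in (.042,.161)])): cv2.circle(im,tuple(int(v) for v in q.round()),1,(255,0,0),-1)
q=proj(f,[[*rx,.17]])[0];cv2.circle(im,tuple(int(v) for v in q.round()),1,(0,255,0),-1)
im=cv2.resize(im[30:260,130:350],None,fx=2.6,fy=2.6,interpolation=cv2.INTER_CUBIC);cv2.imwrite("pics/w3c.png",im[:,:,::-1])
E
python3 m3.py
```

```text
block [0.557  0.0448] 2.66 0.24807377746621082 82
base corners [[0.4764, -0.0019, 0.012], [0.4666, 0.1526, 0.012], [0.6643, 0.0026, 0.012]]
in stand [[-0.0826, -0.0429], [-0.0853, 0.1118], [0.1053, -0.0472]]
rod [0.6246 0.0612] 0.41134925286167995 50 expected from block [0.6319 0.0483]
tip proj [[160.4 228.2]]
plate [0.6083 0.1489] 2.73 0.48537599504497503 70 hole [0.6832 0.1525 0.2049]
plate4 [0.6083 0.1489 0.0473 0.2054] 0.49032026839798915 70
[[210.8 131.7]
 [341.7 131.8]
 [275.9 285.2]]
```

View pics/w3c.png

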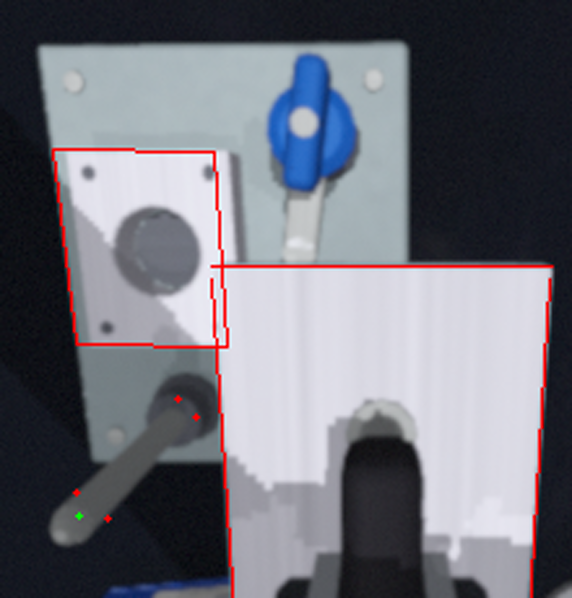

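```bash
cat > m4.py <<'E'
from fit import *
f,o=pickle.load(open("w3.pkl","rb"))
blk=rect(-.04,.04,-.033,.033,.042); i0=(.5575,.0495,np.radians(2.7))
pr=lambda n,x,m,k:print(n,x[:2].round(4),np.degrees(x[2]).round(2),round(m,2),k)
bs=[blk[3],blk[0],(np.array([-.04,.033,.042]),np.array([.02,.033,.042])),(np.array([.04,-.033,.042]),np.array([.04,.02,.042]))]
x,m,n=edgefit(f,bs,i0,Tz,half=3);pr("block",x,m,n)
A=lambda *v:np.array(v,float)
base=[(A(-.085,-.05,.012),A(-.085,.11,.012)),(A(-.085,-.05,.012),A(.105,-.05,.012)),(A(-.085,.11,.012),A(-.01,.11,.012)),(A(.105,-.05,.012),A(.105,-.01,.012))]
y,m,n=edgefit(f,base,i0,Tz,half=4);pr("base",y,m,n)
cam=-f["world_to_cam"][:3,:3].T@f["world_to_cam"][:3,3]
def TR(x,P):
    q=Tz(x,[[.075,0,0]])[0]
    a=np.c_[np.full(len(P),q[0]),np.full(len(P),q[1]),P[:,2]]; d=a[:,:2]-cam[:2]; d/=np.linalg.norm(d,axis=1)[:,None]
    a[:,:2]+=.006*P[:,:1]*np.c_[-d[:,1],d[:,0]]; return a
rod=[(A(k,0,.07),A(k,0,.155)) for k in(1,-1)]
def Tall(x,P):
    P=np.asarray(P); R_=np.abs(P[:,0])>.5; out=Tz(x,P)
    if R_.any(): out[R_]=TR(x,P[R_])
    return out
j,m,n=edgefit(f,bs+base+rod+rod,i0,Tall,half=3.5);pr("joint",j,m,n)
t=Tz(j,[[.075,0,0]])[0]; print("rod xy",t[:2].round(4),"tip px",proj(f,[[*t[:2],.17]]).round(1))
im=f["img"].copy()
for s in bs+base+rod:
    q=proj(f,Tall(j,np.array(s)));cv2.line(im,*[tuple(int(v) for v in a.round()) for a in q],(255,0,0),1)
q=proj(f,[[*t[:2],.17]])[0];cv2.circle(im,tuple(int(v) for v in q.round()),1,(0,255,0),-1)
im=cv2.resize(im[30:260,130:350],None,fx=2.6,fy=2.6,interpolation=cv2.INTER_CUBIC);cv2.imwrite("pics/w3d.png",im[:,:,::-1])
E
python3 m4.py
```

```text
block [0.5569 0.045 ] 2.51 0.26 87
base [0.5574 0.0488] 3.37 0.49 93
joint [0.5571 0.0493] 3.7 0.51 285
rod xy [0.6319 0.0541] tip px [[151.8 236.7]]
```

View pics/w3d.png

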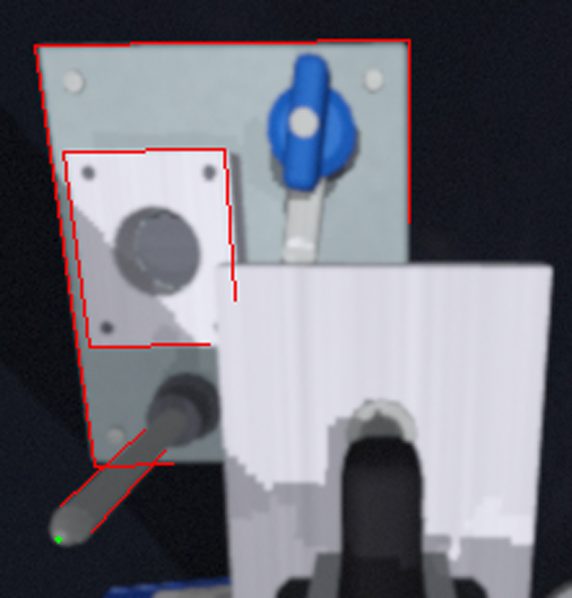

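The overlay shows the base, block and rod fit holding to about 1–2 px: tip at px (153,236), plate corners at (214,132) and (342,132). From this the rod is at about (0.632, 0.053), the plate is centred on the TCP in y, and its origin is 1.4 mm short in x.

Run:
```python
from fit import *
exec(open("m4.py").read().split("j,m,n=")[0])
T3=lambda x,P:Tall(np.r_[x[:2],np.radians(2.85)],P)
for nm,s in(("all",bs+base+rod),("base+rod",base+rod),("rod+blk",bs+rod)):
    j,m,n=edgefit(f,s,(.557,.0492),T3,half=2.5);print(nm,j.round(4),m,n)
goto((.5585,.0493,.31),182.78)
```

```text
block [0.5569 0.045 ] 2.51 0.26 87
base [0.5574 0.0488] 3.37 0.49 93
all [0.5571 0.0496] 0.73627920034069 233
base+rod [0.5577 0.0494] 0.749636491181459 142
rod+blk [0.5568 0.0506] 0.2637429689497075 140
10.0 q [ 0.21  0.5  -0.77  1.63  0.38  1.16  0.97] tcp [0.6098 0.1502 0.3097] yaw -177.2 z [ 0.0014 -0.002  -1.    ] g 0.0127 F [-0.2  0.2 -3. ] M [0.05 0.08 0.01]
goto [ 0.1124 -0.1965 -0.0003] [-0.0003  0.0002  0.    ]
```

{"api": "step_arm", "payload": {"commands": [[0.03,-0.05,0,0,0,0,1],[0.06,-0.1,0,0,0,0,1],[0.085,-0.15,0,0,0,0,1],[0.112,-0.195,0,0,0,0,1],[0.112,-0.195,0,0,0,0,1],[0.112,-0.195,0,0,0,0,1],[0.112,-0.195,0.02,0,0,0,1],[0.112,-0.195,0.04,0,0,0,1],[0.112,-0.195,0.05,0,0,0,1],[0.112,-0.195,0.05,0,0,0,1]]}}

```text
clock: 11.25
tcp_pos: [0.5585, 0.0501, 0.2841]
orientation: [-0.077, 3.141, -0.003]
contact_force: [-0.6, 0.2, -3.7]
grip_width: 0.0129
```

Run:
```python
from fit import *
o,R=st()
t=grab_frame("top");s=grab_frame("scene")
hole=o["tcp_pos"]+[.075-.0014,.0036,-.105]
for c,nm in((t,"top"),(s,"scene")):
    print(nm,"rodtip",[(p.tolist(),q) for p,q in pts(c,"rod_tip",2)],"hole",[(p.tolist(),q) for p,q in pts(c,"plate_hole",2)],"pred hole",proj(c,hole).round(1),"pred boss top",proj(c,hole+[0,0,.026]).round(1),"pred tip",proj(c,[.632,.053,.17]).round(1))
a=cv2.resize(t["img"][140:260,180:310],(390,360),interpolation=cv2.INTER_CUBIC);b=cv2.resize(s["img"][140:260,180:310],(390,360),interpolation=cv2.INTER_CUBIC)
cv2.imwrite("pics/ts.png",np.hstack([a,b])[:,:,::-1])
```

```text
11.25 q [ 0.41  0.42 -0.78  1.81  0.34  1.05  1.12] tcp [0.5585 0.0501 0.2841] yaw -177.18 z [ 1.0e-04 -1.9e-03 -1.0e+00] g 0.0129 F [-0.6  0.2 -3.7] M [ 0.03  0.02 -0.05]
top rodtip [([237.6, 181.8], 0.59)] hole [([233.4, 181.8], 0.59)] pred hole [[234.5 183.4]] pred boss top [[233.5 182. ]] pred tip [[235.1 183.9]]
scene rodtip [([239.4, 185.0], 0.32)] hole [([238.3, 183.4], 0.91), ([216.1, 235.8], 0.6)] pred hole [[239.  186.2]] pred boss top [[238.7 179.4]] pred tip [[239.4 188.6]]
```

View pics/ts.png

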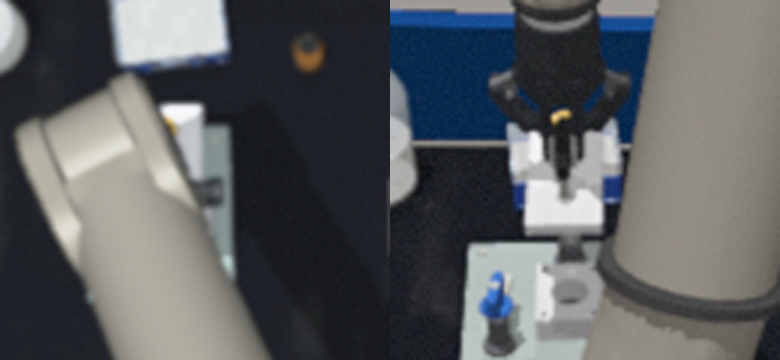

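The left half (top view) shows the boss just visible beside the arm. The right half (scene view) shows the plate level with the rod beneath it, centred below the boss. Network and predicted points agree within about 3 px. Next is a slow guarded descent.

{"api": "step_arm", "payload": {"commands": [[0,0,0.006,0,0,0,1],[0,0,0.012,0,0,0,1],[0,0,0.018,0,0,0,1],[0,0,0.024,0,0,0,1],[0,0,0.029,0,0,0,1],[0,0,0.033,0,0,0,1],[0,0,0.037,0,0,0,1],[0,0,0.041,0,0,0,1],[0,0,0.045,0,0,0,1],[0,0,0.045,0,0,0,1]]}}

```text
clock: 12.8
tcp_pos: [0.5588, 0.0503, 0.2625]
orientation: [-0.077, 3.139, -0.003]
contact_force: [-0.2, 2.4, -3.6]
grip_width: 0.0124
```

```bash
python3 -c "
from st import *
st()"
```

```text
12.8 q [ 0.4   0.44 -0.77  1.84  0.36  1.01  1.1 ] tcp [0.5588 0.0503 0.2625] yaw -177.18 z [ 0.0018 -0.0016 -1.    ] g 0.0124 F [-0.2  2.4 -3.6] M [0.44 0.16 0.07]
```

{"api": "step_arm", "payload": {"commands": [[0,0.002,0,0,0,0,1],[0,0.002,0.004,0,0,0,1],[0,0.002,0.01,0,0,0,1],[0,0.002,0.016,0,0,0,1],[0,0.002,0.022,0,0,0,1],[0,0.002,0.028,0,0,0,1],[0,0.002,0.034,0,0,0,1],[0,0.002,0.04,0,0,0,1],[0,0.002,0.04,0,0,0,1],[0,0.002,0.04,0,0,0,1]]}}

```text
clock: 14.05
tcp_pos: [0.5588, 0.0513, 0.2425]
orientation: [-0.077, 3.139, -0.002]
contact_force: [-0.5, 0.1, -2.6]
grip_width: 0.0131
```

```bash
python3 -c "
from st import *
st()"
```

```text
14.05 q [ 0.39  0.46 -0.76  1.85  0.38  0.97  1.08] tcp [0.5588 0.0513 0.2425] yaw -177.18 z [ 0.0018 -0.0015 -1.    ] g 0.0131 F [-0.5  0.1 -2.6] M [ 0.05  0.02 -0.03]
```

{"api": "step_arm", "payload": {"commands": [[0,0.001,0.008,0,0,0,1],[0,0.001,0.02,0,0,0,1],[0,0.001,0.034,0,0,0,1],[0,0.001,0.048,0,0,0,1],[0,0.001,0.062,0,0,0,1],[0,0.001,0.076,0,0,0,1],[0,0.001,0.09,0,0,0,1],[0,0.001,0.104,0,0,0,1],[0,0.001,0.11,0,0,0,1],[0,0.001,0.11,0,0,0,1]]}}

```text
clock: 15.3
tcp_pos: [0.5589, 0.0517, 0.1874]
orientation: [-0.077, 3.139, -0.002]
contact_force: [1.0, 0.4, -2.1]
grip_width: 0.0126
```

```bash
python3 -c "
from st import *
st()"
```

```text
15.3 q [ 0.35  0.53 -0.72  1.9   0.45  0.88  1.02] tcp [0.5589 0.0517 0.1874] yaw -177.18 z [ 0.0015 -0.0015 -1.    ] g 0.0126 F [ 1.   0.4 -2.1] M [-0.03  0.04  0.05]
```

```bash
cat > yaw.py <<'E'
from fit import *
o,R=st(); f=grab_frame("wrist"); cv2.imwrite("pics/w5.png",f["img"][:,:,::-1])
A=lambda *v:np.array(v,float)
ty=np.radians(np.degrees(np.arctan2(R[1,0],R[0,0]))+180)
base=[(A(-.085,-.045,.012),A(-.085,.1,.012)),(A(-.08,.11,.012),A(.03,.11,.012))]
for s,n in((base,"both"),(base[:1],"rear"),(base[1:],"left")):
    x,m,k=edgefit(f,s,(.5575,.0498,ty),Tz,half=5);print("base",n,x[:2].round(4),np.degrees(x[2]).round(2),m.round(2),k)
z=o["tcp_pos"][2]-.105
T2=lambda x,P:Tz(np.r_[x[:3],z],P)
pl=[(A(-.063,-.033,.012),A(-.063,.033,.012)),(A(-.06,.035,.012),A(.02,.035,.012))]
for s,n in((pl,"both"),(pl[:1],"rear"),(pl[1:],"left")):
    x,m,k=edgefit(f,s,(o["tcp_pos"][0]-.0014,o["tcp_pos"][1],ty),T2,half=4);print("plate",n,x[:2].round(4),np.degrees(x[2]).round(2),m.round(2),k)
for n,zz in(("knob_grip",.085),("stand",0),("rod_seat",.042)):
    print(n,[(p,q,onz(f,p,zz).round(4)) for p,q in pts(f,n)])
E
python3 yaw.py
```

```text
15.3 q [ 0.35  0.53 -0.72  1.9   0.45  0.88  1.02] tcp [0.5589 0.0517 0.1874] yaw -177.18 z [ 0.0015 -0.0015 -1.    ] g 0.0126 F [ 1.   0.4 -2.1] M [-0.03  0.04  0.05]
base both [0.5574 0.047 ] 3.39 0.34 41Traceback (most recent call last):
  File "yaw.py", line 7, in <module>
    x,m,k=edgefit(f,s,(.5575,.0498,ty),Tz,half=5);print("base",n,x[:2].round(4),np.degrees(x[2]).round(2),m.round(2),k)
          ~~~~~~~^^^^^^^^^^^^^^^^^^^^^^^^^^^^^^^^
  File "fit.py", line 20, in edgefit
    r_=least_squares(fun,x,loss="soft_l1",f_scale=.5);x=r_.x
    return func(*args, **kwargs)
    vector_fun = VectorFunction(
        fun_wrapped,
    ...<6 lines>...
        workers=workers
    )
    self._update_fun()
    ~~~~~~~~~~~~~~~~^^
    self.f = self.fun_wrapped(xp_copy(self.x))
             ~~~~~~~~~~~~~~~~^^^^^^^^^^^^^^^^^
    return np.atleast_1d(self.fun(x))
                         ~~~~~~~~^^^
    return self.f(x, *self.args, **self.kwargs)
           ~~~~~~^^^^^^^^^^^^^^^^^^^^^^^^^^^^^^
  File "fit.py", line 19, in <lambda>
    fun=lambda x:((proj(f,T(x,L))-obs)*nor).sum(1)
                          ~^^^^^
  File "fit.py", line 23, in Tz
    P=np.asarray(P); c,s=np.cos(x[2]),np.sin(x[2]); return np.c_[x[0]+c*P[:,0]-s*P[:,1],x[1]+s*P[:,0]+c*P[:,1],P[:,2]+(x[3] if len(x)>3 else 0)]
                                                                        ~^^^^^
IndexError: too many indices for array: array is 1-dimensional, but 2 were indexed
```

View pics/w5.png

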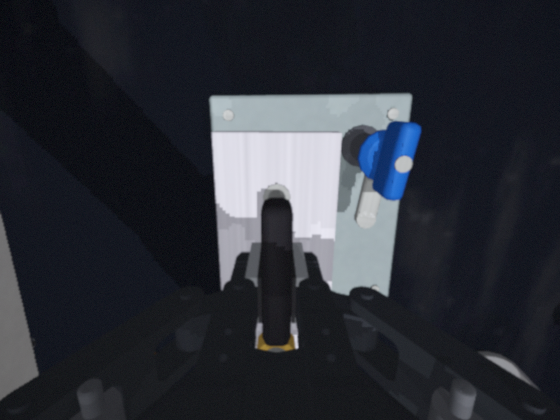

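The view shows the plate over the stand: its rear edge is flat at row 132, while the base's rear edge runs (211,97)→(411,94). So the stand is about 0.6–0.7° more counter-clockwise than the plate. The knob is at (403,162). I'll correct the yaw while lowering.

{"api": "step_arm", "payload": {"commands": [[0,-0.001,0,0,0,-0.0018,1],[0,-0.0015,0.006,0,0,-0.0018,1],[0,-0.0015,0.016,0,0,-0.0018,1],[0,-0.0015,0.028,0,0,-0.0018,1],[0,-0.0015,0.04,0,0,-0.0018,1],[0,-0.0015,0.052,0,0,-0.0018,1],[0,-0.0015,0.062,0,0,-0.0018,1],[0,-0.0015,0.07,0,0,-0.0018,1],[0,-0.0015,0.072,0,0,-0.0018,1],[0,-0.0015,0.072,0,0,-0.0018,1]]}}

```text
clock: 16.6
tcp_pos: [0.5592, 0.051, 0.1516]
orientation: [-0.095, 3.138, -0.002]
contact_force: [-0.3, 0.1, -2.5]
grip_width: 0.0126
```

```bash
python3 -c "
from st import *
st()"
```

```text
16.6 q [ 0.33  0.58 -0.69  1.92  0.5   0.82  1.  ] tcp [0.5592 0.051  0.1516] yaw -176.53 z [ 0.0021 -0.0015 -1.    ] g 0.0126 F [-0.3  0.1 -2.5] M [-0.    0.06 -0.01]
```

{"api": "step_arm", "payload": {"commands": [[0,0,0.002,0,0,0,1],[0,0,0.003,0,0,0,1],[0,0,0.004,0,0,0,1],[0,0,0.005,0,0,0,1],[0,0,0.006,0,0,0,1],[0,0,0.007,0,0,0,1],[0,0,0.008,0,0,0,1],[0,0,0.009,0,0,0,1],[0,0,0.0095,0,0,0,1],[0,0,0.0095,0,0,0,1]]}}

```text
clock: 17.85
tcp_pos: [0.5592, 0.051, 0.1472]
orientation: [-0.095, 3.138, -0.003]
contact_force: [-2.5, -1.4, 2.2]
grip_width: 0.0129
```

```bash
python3 -c "
from st import *
st()"
```

```text
17.85 q [ 0.32  0.59 -0.68  1.92  0.51  0.81  0.99] tcp [0.5592 0.051  0.1472] yaw -176.53 z [ 0.0022 -0.0017 -1.    ] g 0.0129 F [-2.5 -1.4  2.2] M [-0.09  0.44  0.01]
```

{"api": "step_arm", "payload": {"commands": [[0,0,0.001,0,0,0,1],[0,0,0.0015,0,0,0,1],[0,0,0.0015,0,0,0,1],[0,0,0.0015,0,0,0,1],[0,0,0.001,0,0,0,0.5],[0,0,0.001,0,0,0,0.5],[0,0,0,0,0,0,0.3],[0,0,0,0,0,0,0.3],[0,0,0,0,0,0,0.3],[0,0,0,0,0,0,0.3]], "newtons": 80}}

```text
clock: 19.1
tcp_pos: [0.5592, 0.0509, 0.1471]
orientation: [-0.095, 3.138, -0.003]
contact_force: [0.9, 0.1, 0.5]
grip_width: 0.0299
```

Run:
```python
from fit import *
o,R=st()
goto((.5592,.051,.22),183.4)
f=grab_frame("wrist")
A=lambda *v:np.array(v,float)
for nm,s,T in (("base",[(A(-.085,-.045,.012),A(-.085,.1,.012))],lambda x,P:Tz(np.r_[x[0],.0498,x[1]],P)),("plate",[(A(-.063,-.033,.054),A(-.063,.033,.054))],lambda x,P:Tz(np.r_[x[0],.051,x[1]],P))):
    x,m,k=edgefit(f,s,(.5573,np.radians(3.2)),T,half=6);print(nm,x[0].round(4),np.degrees(x[1]).round(2),m.round(2),k)
```

```text
19.1 q [ 0.32  0.59 -0.68  1.92  0.51  0.81  0.99] tcp [0.5592 0.0509 0.1471] yaw -176.54 z [ 0.0021 -0.0017 -1.    ] g 0.0299 F [0.9 0.1 0.5] M [0.06 0.   0.  ]
19.1 q [ 0.32  0.59 -0.68  1.92  0.51  0.81  0.99] tcp [0.5592 0.0509 0.1471] yaw -176.54 z [ 0.0021 -0.0017 -1.    ] g 0.0299 F [0.9 0.1 0.5] M [0.06 0.   0.  ]
goto [-4.000e-04 -1.000e-04 -1.457e-01] [-0.0003  0.0003  0.0002]
base 0.5573 3.4 0.13 25
plate 0.5581 3.41 0.04 25
```

Seated: contact came at the expected TCP height (0.1472), and the plate yaw of 3.41° matches the base's 3.40°. Now I retreat and move over the knob.

{"api": "step_arm", "payload": {"commands": [[0,0,-0.03,0,0,0,0.3],[0,0,-0.08,0,0,0,0.3],[0,0,-0.13,0,0,0,0.3],[0,0,-0.17,0,0,0,0.3],[0.03,0.05,-0.2,0,0,0.008,0.1],[0.06,0.09,-0.21,0,0,0.016,0.1],[0.094,0.14,-0.21,0,0,0.028,0.1],[0.094,0.14,-0.21,0,0,0.028,0.1],[0.094,0.14,-0.21,0,0,0.028,0.1],[0.094,0.14,-0.21,0,0,0.028,0.1]]}}

```text
clock: 20.4
tcp_pos: [0.5083, 0.1173, 0.2519]
orientation: [0.183, 3.134, -0.003]
contact_force: [0.1, 0.4, -0.2]
grip_width: 0.0385
```

```bash
cat > kn.py <<'E'
from fit import *
o,R=st(); f=grab_frame("wrist"); im=f["img"]
hsv=cv2.cvtColor(im,cv2.COLOR_RGB2HSV)
m=((hsv[...,0]>100)&(hsv[...,0]<130)&(hsv[...,1]>130)&(hsv[...,2]>60)).astype(np.uint8)
q=proj(f,[[.5084,.1177,.09]])[0]; print("knob expected px",q.round(1))
mm=np.zeros_like(m);a,b=int(q[0]),int(q[1]);mm[max(b-60,0):b+60,max(a-60,0):a+60]=1;m&=mm
print("grip",[(p,c,onz(f,p,.085).round(4)) for p,c in pts(f,"knob_grip",2)])
for t in("knob","keeper"):
    for d in masks_of(t,f)[:1]: print(t,round(d["p"],2),np.round(d["extent"],1),cv2.minAreaRect(cv2.findNonZero(d["pixels"].astype(np.uint8))))
print("blue",m.sum(),cv2.minAreaRect(cv2.findNonZero(m)))
ov=im.copy()
cv2.imwrite("pics/k_%.2f.png"%o["clock"],cv2.resize(im[60:360,90:470],(760,600),interpolation=cv2.INTER_CUBIC)[:,:,::-1])
pickle.dump((f,o),open("k.pkl","wb"))
E
python3 kn.py; ls pics
```

```text
20.4 q [ 0.28  0.38 -0.77  1.93  0.33  0.95  0.81] tcp [0.5083 0.1173 0.2519] yaw 173.32 z [ 0.0022 -0.0019 -1.    ] g 0.0385 F [ 0.1  0.4 -0.2] M [ 0.03 -0.03 -0.05]
knob expected px [277.8 205.8]
grip [(array([276.9, 203.3]), 0.57, array([0.5078, 0.1171, 0.085 ]))]
knob 0.8 [278.3 201.3  37.8  54.6] ((279.791259765625, 201.908203125), (53.74845886230469, 37.72618865966797), 65.37643432617188)
keeper 0.81 [278.1 212.9  39.1  73.9] ((277.5, 211.0), (72.0, 37.0), 90.0)
blue 1155 ((279.21453857421875, 201.697021484375), (51.711360931396484, 35.77243423461914), 64.35899353027344)
k_20.40.png
scene0.png
top0.png
topc.png
ts.png
w1.png
w2.png
w3.png
w3c.png
w3d.png
w5.png
```

View pics/k_20.40.png

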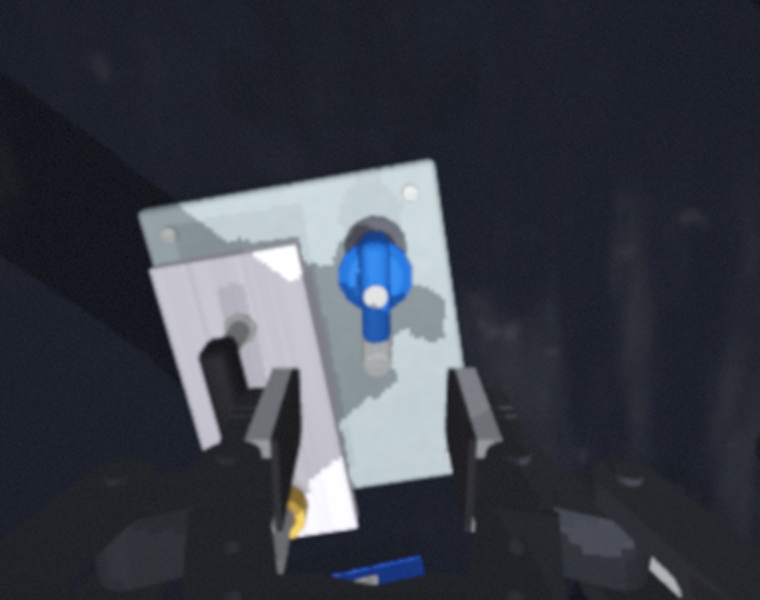

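The crop shows the knob with its wing vertical at crop column 375, aligned with the tool, and the keeper extending to (376,365), clear of the plate. So the keeper angle is about 0.18 rad, and it needs about 63° to reach the stop plus about 17° of slip.

{"api": "step_arm", "payload": {"commands": [[0,0,0.04,0,0,0,0.1],[0,0,0.1,0,0,0,0.1],[0,0,0.16,0,0,0,0.1],[0,0,0.2,0,0,0,0.1],[0,0,0.22,0,0,0,0.1],[0,0,0.222,0,0,0,0.1],[0,0,0.222,0,0,0,1],[0,0,0.222,0,0,0,1],[0,0,0.222,0,0,0,1],[0,0,0.222,0,0,0,1]], "newtons": 40}}

```text
clock: 21.85
tcp_pos: [0.5084, 0.1179, 0.1413]
orientation: [0.182, 3.134, -0.002]
contact_force: [-0.9, 2.1, 2.1]
grip_width: 0.0295
```

```bash
python3 -c "
from st import *
st()"
```

```text
21.85 q [ 0.19  0.54 -0.67  2.02  0.49  0.75  0.67] tcp [0.5084 0.1179 0.1413] yaw 173.36 z [ 0.0027 -0.0011 -1.    ] g 0.0295 F [-0.9  2.1  2.1] M [0.46 0.34 0.08]
```

The fingers stopped at 29.5 mm, so the tips are holding the round hub under the wing. I'll open, rise 11 mm and close again.

{"api": "step_arm", "payload": {"commands": [[0,0,0,0,0,0,0.1],[0,0,0,0,0,0,0.1],[0,0,-0.012,0,0,0,0.1],[0,0,-0.022,0,0,0,0.1],[0,0,-0.022,0,0,0,0.1],[0,0,-0.022,0,0,0,1],[0,0,-0.022,0,0,0,1],[0,0,-0.022,0,0,0,1],[0,0,-0.022,0,0,0,1],[0,0,-0.022,0,0,0,1]], "newtons": 40}}

```text
clock: 23.1
tcp_pos: [0.5084, 0.118, 0.1523]
orientation: [0.182, 3.134, -0.002]
contact_force: [-1.2, -0.5, 2.7]
grip_width: 0.0111
```

```bash
python3 -c "
from st import *
st()"
```

```text
23.1 q [ 0.2   0.52 -0.68  2.01  0.48  0.77  0.68] tcp [0.5084 0.118  0.1523] yaw 173.36 z [ 0.0027 -0.0011 -1.    ] g 0.0111 F [-1.2 -0.5  2.7] M [-0.05  0.19 -0.  ]
```

{"api": "step_arm", "payload": {"commands": [[0,0,0,0,0,0.01,1],[0,0,0,0,0,0.026,1],[0,0,0,0,0,0.042,1],[0,0,0,0,0,0.058,1],[0,0,0,0,0,0.074,1],[0,0,0,0,0,0.09,1],[0,0,0,0,0,0.106,1],[0,0,0,0,0,0.122,1],[0,0,0,0,0,0.13,1],[0,0,0,0,0,0.13,1]]}}

```text
clock: 24.35
tcp_pos: [0.5082, 0.1176, 0.1523]
orientation: [1.411, 2.804, -0.001]
contact_force: [-2.6, -1.8, 5.5]
grip_width: 0.011
```

```bash
python3 -c "
from st import *
st()"
```

```text
24.35 q [ 0.05  0.48 -0.49  2.02  0.34  0.72 -0.01] tcp [0.5082 0.1176 0.1523] yaw 126.58 z [ 0.0022 -0.0021 -1.    ] g 0.011 F [-2.6 -1.8  5.5] M [-0.39  0.34  0.01]
```

{"api": "step_arm", "payload": {"commands": [[0,0,0,0,0,0.006,1],[0,0,0,0,0,0.012,1],[0,0,0,0,0,0.018,1],[0,0,0,0,0,0.024,1],[0,0,0,0,0,0.03,1],[0,0,0,0,0,0.036,1],[0,0,0,0,0,0.036,1],[0,0,0,0,0,0.036,1],[0,0,0,0,0,0.036,1],[0,0,0,0,0,0.036,1]]}}

```text
clock: 25.6
tcp_pos: [0.508, 0.1175, 0.1523]
orientation: [1.719, 2.627, -0.001]
contact_force: [-2.1, -1.9, 5.0]
grip_width: 0.0112
```

```bash
python3 -c "
from st import *
st()"
```

```text
25.6 q [ 0.    0.47 -0.44  2.02  0.3   0.71 -0.21] tcp [0.508  0.1175 0.1523] yaw 113.6 z [ 0.0018 -0.0023 -1.    ] g 0.0112 F [-2.1 -1.9  5. ] M [-0.36  0.59 -0.06]
```

{"api": "step_arm", "payload": {"commands": [[0,0,0,0,0,0.004,1],[0,0,0,0,0,0.008,1],[0,0,0,0,0,0.012,1],[0,0,0,0,0,0.016,1],[0,0,0,0,0,0.02,1],[0,0,0,0,0,0.024,1],[0,0,0,0,0,0.027,1],[0,0,0,0,0,0.03,1],[0,0,0,0,0,0.033,1],[0,0,0,0,0,0.036,1]]}}

```text
clock: 26.85
tcp_pos: [0.5079, 0.1175, 0.1523]
orientation: [2.004, 2.415, -0.001]
contact_force: [-2.5, -1.3, 5.3]
grip_width: 0.0108
```

```bash
python3 -c "
from st import *
o,R=st();print(o['moment'].round(3), o['tau'].round(2))"
```

```text
26.85 q [-0.04  0.46 -0.38  2.03  0.26  0.7  -0.4 ] tcp [0.5079 0.1175 0.1523] yaw 100.62 z [ 0.0016 -0.0025 -1.    ] g 0.0108 F [-2.5 -1.3  5.3] M [-0.4   0.58  0.15]
[-0.4    0.581  0.151] [-2.000e-01 -4.649e+01 -3.720e+00 -2.007e+01 -6.000e-02 -1.010e+00
  2.000e-02]
```

The vertical moment has reached the clutch's 0.15 N m at 72.7° turned, so slip is about 0.17 rad. I'll turn a little more for margin, then look.

{"api": "step_arm", "payload": {"commands": [[0,0,0,0,0,0.004,1],[0,0,0,0,0,0.008,1],[0,0,0,0,0,0.012,1],[0,0,0,0,0,0.015,1],[0,0,0,0,0,0.015,1],[0,0,0,0,0,0.015,1],[0,0,0,0,0,0.015,1],[0,0,0,0,0,0.015,1],[0,0,0,0,0,0.015,1],[0,0,0,0,0,0.015,1]]}}

```text
clock: 28.1
tcp_pos: [0.5078, 0.1175, 0.1523]
orientation: [2.117, 2.318, -0.001]
contact_force: [-2.6, -2.2, 5.2]
grip_width: 0.011
```

```bash
python3 -c "
from st import *
o,R=st();print(o['moment'].round(3))"
```

```text
28.1 q [-0.06  0.46 -0.36  2.03  0.25  0.7  -0.48] tcp [0.5078 0.1175 0.1523] yaw 95.2 z [ 0.0015 -0.0026 -1.    ] g 0.011 F [-2.6 -2.2  5.2] M [-0.33  0.6   0.07]
[-0.334  0.595  0.072]
```

{"api": "step_arm", "payload": {"commands": [[0,0,0,0,0,0,0.3],[0,0,0,0,0,0,0.3],[0,0,0,0,0,0,0.3],[0,0,-0.03,0,0,0,0.3],[0,0,-0.08,0,0,0,0.3],[0,0,-0.14,0,0,0,0.3],[0,0,-0.2,0,0,0,0.3],[0,0,-0.22,0,0,0,0.3],[0,0,-0.22,0,0,0,0.3],[0,0,-0.22,0,0,0,0.3]]}}

```text
clock: 29.35
tcp_pos: [0.5071, 0.1175, 0.2613]
orientation: [2.117, 2.318, -0.004]
contact_force: [-0.3, -0.4, -0.4]
grip_width: 0.03
```

```bash
python3 kn.py; ls pics | grep k_
```

```text
29.35 q [-0.01  0.3  -0.41  1.94  0.15  0.93 -0.4 ] tcp [0.5071 0.1175 0.2613] yaw 95.2 z [-2.0e-04 -3.1e-03 -1.0e+00] g 0.03 F [-0.3 -0.4 -0.4] M [-0.   -0.04  0.05]
knob expected px [277.8 201.8]
grip [(array([275.4, 197.2]), 0.77, array([0.5061, 0.1201, 0.085 ]))]
knob 0.63 [277.6 198.6  34.5  50.6] ((279.3356018066406, 198.9383544921875), (51.477088928222656, 35.9180908203125), 65.55604553222656)
keeper 0.95 [276.5 208.4  38.6  69.6] ((277.79608154296875, 207.13912963867188), (68.394287109375, 35.184654235839844), 88.60282135009766)
blue 1073 ((275.20947265625, 198.67933654785156), (34.43083190917969, 49.69554138183594), 24.623563766479492)
k_20.40.png
k_29.35.png
```

View pics/k_29.35.png

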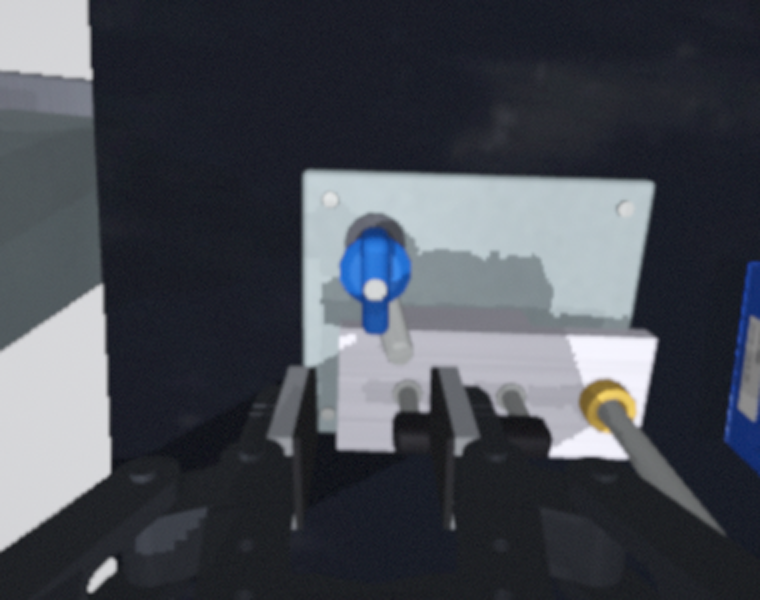

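The crop shows the keeper lying over the plate edge with its tip at about (399,355). The wing points straight down the picture, about 15° past the keeper. The plate is flat, with the rod through the brass boss. I'll check the angles and bystanders numerically before handing in.

Run:
```python
from fit import *
f,o=pickle.load(open("k.pkl","rb"))
S=np.array([.5575,.0505]);c,s=np.cos(np.radians(3.4)),np.sin(np.radians(3.4))
ax=S+[c*-.045-s*.07,s*-.045+c*.07]
for cr in((398,345),(399,362)):
    t=onz(f,(90+cr[0]/2,60+cr[1]/2),.061)[:2];d=t-ax
    print("keeper pt r",np.hypot(*d).round(4),"cw angle",(np.radians(3.4)-np.arctan2(d[1],d[0])).round(3))
R=Ro.from_rotvec(o["orientation"]).as_matrix();print("wing cw angle",np.radians(3.4+180-95.2).round(3))
A=lambda *v:np.array(v,float)
x,m,k=edgefit(f,[(A(-.063,.035,.054),A(-.055,.035,.054)),(A(-.02,.035,.054),A(.097,.035,.054)),(A(-.063,-.02,.054),A(-.063,.035,.054)),(A(.097,-.02,.054),A(.097,.035,.054))],(.558,.051,np.radians(3.4)),Tz,half=5);print("plate",x[:2].round(4),np.degrees(x[2]).round(2),m,k)
b=[(A(-.085,.11,.012),A(.105,.11,.012)),(A(-.085,.0,.012),A(-.085,.11,.012))]
y,m,k=edgefit(f,b,(.5575,.05,np.radians(3.4)),Tz,half=5);print("base",y[:2].round(4),np.degrees(y[2]).round(2),m,k)
for cam in("top","scene"):
    g=grab_frame(cam)
    for n in("beaker","dropper_bottle","dish"): print(cam,n,[(q,onz(g,p,0).round(3)) for p,q in pts(g,n)])
st()
```

```text
keeper pt r 0.0425 cw angle 1.273
keeper pt r 0.0515 cw angle 1.308
wing cw angle 1.539
plate [0.558  0.0507] 3.16 0.22199163174244696 96
base [0.5568 0.0489] 3.43 0.26593766261694224 49
top beaker [(0.83, array([0.381, 0.347, 0.   ]))]
top dropper_bottle [(0.71, array([ 0.384, -0.512,  0.   ]))]
top dish [(0.81, array([ 0.393, -0.503,  0.   ]))]
scene beaker [(0.96, array([0.375, 0.353, 0.   ]))]
scene dropper_bottle [(0.38, array([ 0.735, -0.083,  0.   ]))]
scene dish [(0.71, array([ 0.402, -0.497,  0.   ]))]
29.95 q [-0.01  0.3  -0.41  1.94  0.15  0.93 -0.4 ] tcp [0.5077 0.1178 0.2623] yaw 95.2 z [ 0.0015 -0.0026 -1.    ] g 0.0298 F [ 0.3 -0.   0.4] M [-0.02  0.01 -0.  ]
```

```bash
python3 -c "
from bench import *
r.hand_in()"
```

```text
the job is handed in; nothing more can be done
```

The job is done and handed in at about 30 s on the robot's clock. I gripped the plate by its handle, lowered it over the rod in guarded steps and pressed it lightly down before releasing. I then turned the knob clockwise 78° and backed off.

**Last checks**
- **Seating:** contact came at the expected height (TCP 0.1472 m, 0.1471 m expected), and the rod shows through the brass boss.
- **Alignment:** the plate yaw is 3.2 to 3.4°, against 3.4° for the stand. In position the separate plate and stand fits differ by about 1 mm in x and 2 mm in y. That is within camera accuracy, but the fits did not agree closely on the stand's y.
- **Keeper:** it lies over the plate edge at 1.27 to 1.31 rad in the picture; the stop is at 1.27.
- **Clutch:** the moment rose to 0.15 N m at the stop, and the wing ended at 1.54 rad, so the slip is about 0.27 rad. After the last small turn the moment read 0.07 N m.
- **Bystanders:** the beaker and dish were found where they started, within the detectors' usual scatter. The scene camera puts the bottle within about 1 cm of its first position. The top camera's bottle report fell on the dish, so I disregarded it.

**One slip on the way:** the first grip on the knob caught its round hub. I reopened, rose 11 mm and took the wing instead.

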